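# Pin the tip box shut

## Robot

A 6-joint arm with a two-finger parallel gripper is mounted at the origin on the work surface; the furniture and walls round the work are solid. World frame = base frame: x ahead of the robot, y to its left, z up, the work surface at z = 0. Lengths are in mm, angles in rad, forces in N, time in s.
With the tool pointing down it reaches from about 375 to 900 mm from the base axis. Payload 3.1 kg.
Tool frame: the origin (TCP) lies at the very end of the fingers, on their centre line; the grasp point (between the pads) lies robot.pinch_z behind it (robot.pinch_z is the distance from the TCP to the grasp point, in mm); z points along the fingers, y is the line along which they close (so a half turn about z gives the same grasp; the last joint's range is limited). The gripper opens to 85 mm and grips with 20 to 120 N. Pads are 22 mm wide; open, the fingers measure 114 mm over their backs; the gripper's body (76 mm by 85 mm) begins 54 mm behind the grasp point. The pads swing forward as they close: fully open they stand 13 mm farther back than shut.
Start: joints at [-1.468, 0.527, 1.433, -0, 1.181, -0.178], TCP at [173.226, -600.491, 206.21] pointing down, gripper open.
Joint ranges: [-3.08, 3.08], [-0.75, 2.2], [0.22, 2.44], [-1.43, 4.57], [0, 2.65], [-2.85, 2.85]. Speed limits (rad/s): [2.79, 2.79, 3.14, 3.14, 3.14, 3.14].

## Interface

Orientations are given as a rotation vector (axis times angle).
In Python, from workcell import monitor, read_camera, robot gives the robot as it stands.
- The arm moves only by the tool play_rows, never from a script. Its argument "commands" is a list of rows, each an object of numbers: "gripper": the opening, from 0 (shut) to 1 (fully open); "tx", "ty", "tz": the shift along the tool's x, y, z as a fraction of full scale; "roll": the turn about the tool's z as a fraction of full scale. A call has 1 to 5 rows; each row shifts and turns the commanded pose from where the row before left it, along the tool's axes as they then stand; what a row does not reach is not made up. Full scale, the value 1, is 0.1 m for a shift and 45 degrees for a turn. A row lasts 1/10 s, in which the tool goes at most 50 mm and 8.59 degrees, less where a joint would pass 70% of its speed; a pose out of reach is approached as far as the arm can. A call with a number of a shift or a turn outside -1 to 1 is refused whole. A call with a gripper value outside its range is refused whole. The fingers move at their own pace and stop on an object; the grip force is fixed at half the most. Time passes only in rows, so rows that do not move let the fingers close. It gives the time, the measured TCP pose, the force, the opening and the grip force at its end, in the units of the state.
- monitor.get_state(): the state, without advancing time (a new reading comes with each control period).
- read_camera(name): name is "side" or "top" or "wrist"; returns a dict with "image" (384x512x3 uint8, red, green, blue), "z_map" (384x512 float32, mm along the optical axis (not along the pixel's ray), 0 where there is no reading), "intrinsics" (3x3 intrinsics, pixels), "k1" (the pictures are not rectified: a ray, as slopes to the right and down, at radius r is drawn at 1 + k1 r^2 times it, then the intrinsics apply), "R" (3x3) and "t" (3): a world point X has camera coordinates R X + t. Camera axes: x right, y down, z forward; pixel columns grow to the right and rows downward; lengths in mm; the calibration is good to about 2 mm. A picture is of the moment at which its call begins.
- robot.sign_off(): hands the job in; it is judged then, once.
The state is a dict: "time_s": time; "qpos": joint angles; "joint_velocities": joint speeds; "joint_efforts": joint torques, N m; "tool_pos": TCP position; "ee_rot": TCP orientation; "wrist_force": force on the tool from outside, world axes, zero at the start; "wrist_torque": the same for the moment, N m; "gripper_width": finger opening in mm; "finger_force": force on a finger pad.
Only numpy, scipy, OpenCV 4.12 (cv2) and the standard library are available. Lean on these libraries where they do the work, as an engineer would, in place of code of your own. Each camera call takes 0.05 s, during which the arm holds its last target. There are 200 camera calls.

## Task

Lock the tip box for the night: take the curved pin with the red grip and swing its hook through the upright brass ring on the box's lid, following the curve, until the white band half-way round the bend stands in the ring, the hook about square to the ring there; then leave the pin lying flat on the lid. The pin with the blue grip belongs elsewhere, so leave it where it lies.

Things in the scene. Friction and masses are not known exactly. Their poses are not given: they have to be found in the camera images.
- red_pin_grip (a point): Centre of the red upright tab, 25 mm above the pin's underside; tab 14 mm thick (its x), 30 wide (y), 50 tall (z, up): pinch it across the 14 mm. It stands on one end of a flat-lying half-circle steel hook (8 mm bar, radius 45 mm to the bar's middle, 70 g). From here, in its axes: circle's centre at y -45, middle of bend at x +45 y -45, free tip at y -90 mm.
- red_pin_bend (a point): Middle of the red pin's bend, on the bar's centre-line, 4 mm above the pin's underside, marked by a white band 11 mm long. Same axes as the grip: x points radially outward from the circle's centre, y along the bar here, towards the tab's side, z up.
- ring (a point): Upright brass ring (arch) fixed mid-lid on a fixed wooden tip box, 140 (x) x 160 mm; the flat lid is 80 mm above the worktop. Point: middle of the opening, 15 mm above the lid. Opening 30 mm wide (x), 30 high; wire 6 mm, so 42 mm wide outside, top 36 mm above the lid. The ring stands in its x-z plane (z up); a bar passes through along y. Both sides alike.
- blue_pin_grip (a point): Centre of the tab of the spare pin, the same in shape and size but with a blue grip. Not to be moved.

How it is judged (in metres and radians):
At the end, for the whole second after the job is handed in: The red pin lies flat (within 8 degrees) on the lid, its hook through the ring: the middle of its bend is within 20 mm of the ring's middle seen from above and 4 to 20 mm below it, its radial x axis within 24 degrees of the ring's plane (either way round) (horizontal distance between red_pin_bend and ring below 0.02 m and angle between the x axis of red_pin_bend and the x axis of ring, either way round below 0.43 rad and angle between red_pin_bend's own z axis and vertical below 0.15 rad and z of red_pin_bend in the frame of ring between -0.02 and -0.004 m); the robot touches nothing.
It fails at once if the pin with the blue grip is moved more than 30 mm (distance of blue_pin_grip from where it was at the start of the episode above 0.03 m).
It also fails if it takes over 40 s, if anything falls off the work surface, if the arm or the gripper's body presses on something with over 40 N, if the wrist force passes 120 N, or if a joint passes its speed limit or range.

## Working session

There is one attempt and no reset: what is moved stays moved. The work goes in short steps, Python scripts to look and compute and a tool call to move; the robot and the scene stay as the last step left them, time stands still between calls to the robot, and variables do not carry over. Pictures are saved under pics/ and viewed, at most 10 in all, crops included, and the job is handed in when it is done.

Besides the shell and the picture viewer there is one more tool, called after "Request:" by a JSON object that holds its "name" and its "arguments", one argument or row to a line. play_rows: Moves the arm, as the interface text tells. Its arguments: {"type":"object","properties":{"commands":{"type":"array"}},"required":["commands"]}

```bash
mkdir -p pics
cat > h.py <<'E'
import numpy as np, cv2
from workcell import monitor, read_camera, robot
def pt(c,u,v,z=None):
    "pixel -> world; at world height z if given, else by depth"
    K=c["intrinsics"];k=c["k1"]
    d=np.array([(u-K[0,2])/K[0,0],(v-K[1,2])/K[1,1]]);s=d.copy()
    for _ in range(20): s=d/(1+k*(s@s))
    R=np.array(c["R"]);t=np.array(c["t"]);o=-R.T@t;r=R.T@np.array([s[0],s[1],1])
    if z is None: return o+r*c["z_map"][int(round(v)),int(round(u))]
    return o+r*(z-o[2])/r[2]
def save(c,n,crop=None,f=1):
    im=c["image"][:,:,::-1]
    if crop: im=im[crop[1]:crop[3],crop[0]:crop[2]]
    cv2.imwrite("pics/"+n,cv2.resize(im,None,fx=f,fy=f,interpolation=cv2.INTER_CUBIC))
E
python3 - <<'E'
from h import *
c=read_camera("top");save(c,"top1.png",f=1.5)
d=read_camera("side");save(d,"side1.png",f=1.5)
import pickle;pickle.dump((c,d),open("c1.pkl","wb"))
print(robot.pinch_z,monitor.get_state())
print(-np.array(c["R"]).T@c["t"],-np.array(d["R"]).T@d["t"])
E
```

```text
18.700000000000003 {'time_s': 0.1, 'qpos': array([-1.46846255e+00,  5.28381647e-01,  1.43375595e+00, -2.23956109e-05,
        1.18140407e+00, -1.78517843e-01]), 'joint_velocities': array([-0.0023506 , -0.00240938, -0.00339186, -0.00119223,  0.00138945,
       -0.00109527]), 'joint_efforts': array([ 3.99702424e-05, -4.43306029e+01, -1.78585392e+01, -1.18336948e-04,
        3.90519679e-03, -1.69060951e-05]), 'tool_pos': array([ 173.17387647, -599.81813076,  205.33212646]), 'ee_rot': array([-3.10873726e+00, -4.39452761e-01, -8.40301973e-05]), 'wrist_force': array([0.40355516, 0.40686502, 0.75726896]), 'wrist_torque': array([ 0.03352671,  0.02282452, -0.02542036]), 'finger_force': 0.0, 'gripper_width': 85.26113883769098}
[ 342.02467445   11.21689306 1127.51220073] [-470.73574732 -277.45276439  730.86173589]
```

View pics/top1.png

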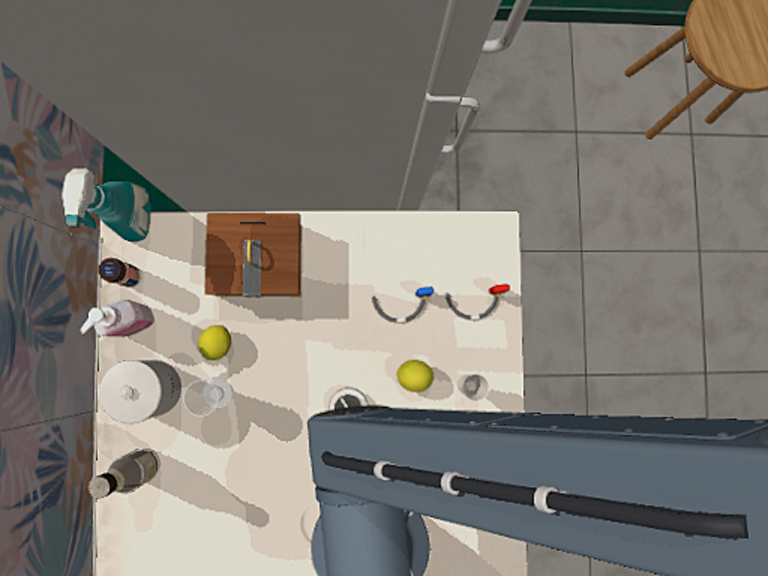

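View pics/side1.png

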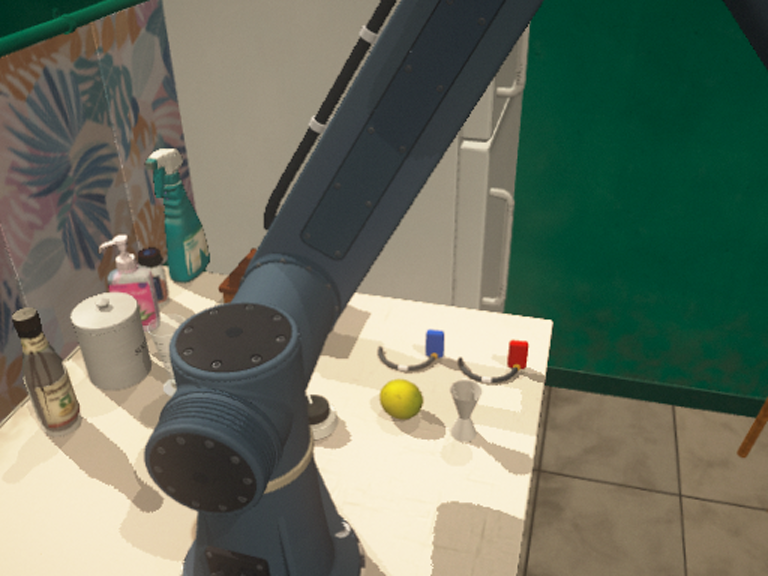

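The top view shows the red tab at (500,289)/1.5, its white band at (474,319)/1.5, the blue pin to its left, and the box with the ring at about (249,252)/1.5. The fridge stands just behind the box. I need an enlarged crop of the ring.

Run:
```python
from h import *
import pickle;c,d=pickle.load(open("c1.pkl","rb"))
a=c["image"][135:205,130:210,::-1];b=c["image"][180:225,240:350,::-1]
a=cv2.resize(a,None,fx=5,fy=5,interpolation=cv2.INTER_CUBIC);b=cv2.resize(b,None,fx=5,fy=5,interpolation=cv2.INTER_CUBIC)
o=np.zeros((580,550,3),np.uint8);o[:350,:400]=a;o[355:580]=b
cv2.imwrite("pics/crop1.png",o)
for n,u,v,z in [("tab",500/1.5,289/1.5,50),("bend",474/1.5,319/1.5,4),("tip",448/1.5,295/1.5,4),("blue tab",425/1.5,291/1.5,50),("ringtop",249/1.5,250/1.5,116),("boxFL",206/1.5,296/1.5,80),("boxFR",299/1.5,296/1.5,80),("boxBL",208/1.5,214/1.5,80),("boxBR",300/1.5,214/1.5,80),("fridge",400/1.5,210/1.5,0),("edge",522/1.5,300/1.5,0)]:
    print(n,pt(c,u,v,z).round(),pt(c,u,v).round())
```

```text
tab [ 447. -230.   50.] [ 447. -230.   50.]
bend [ 397. -192.    4.] [ 397. -192.    5.]
tip [ 441. -146.    4.] [ 440. -145.    8.]
blue tab [444. -99.  50.] [ 444. -100.   49.]
ringtop [506. 193. 116.] [507. 194. 111.]
boxFL [434. 271.  80.] [441. 291.   0.]
boxFR [434. 115.  80.] [438. 120.  33.]
boxBL [574. 271.  80.] [574. 271.  80.]
boxBR [573. 114.  80.] [574. 114.  77.]
fridge [598. -61.   0.] [ 699.  -89. -444.]
edge [ 431. -282.    0.] [ 499. -504. -855.]
```

View pics/crop1.png

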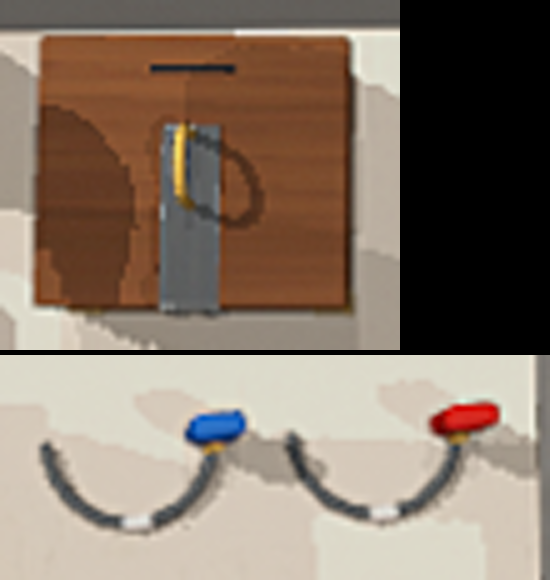

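Box at centre (504,193), ring plane along world x. Red pin: tab (447,-230), bend (397,-192), so its x axis is at about 185° yaw. Both match the given sizes. I'll bring the pin in from the robot side: circle centre (459,193), final x axis at 0° and the start of the swing at about 110°. The wrist must begin near q6 = +149° so it doesn't run out of range.

```bash
cat >> h.py <<'E'
from scipy.spatial.transform import Rotation as Ro
def pose():
    s=monitor.get_state();R=Ro.from_rotvec(s["ee_rot"]).as_matrix()
    return np.array(s["tool_pos"]),np.degrees(np.arctan2(R[1,1],R[0,1]))   # yaw of tool y
def rows(p,dth,n,p0=None,th0=None):
    "rows of tx ty tz roll for straight move to p, yaw change dth, in n rows"
    q,t=pose(); q=q if p0 is None else np.array(p0,float); t=t if th0 is None else th0
    d=(np.array(p)-q)/n
    for i in range(n):
        a=np.radians(t+dth*i/n);y=np.array([np.cos(a),np.sin(a),0]);x=np.array([-np.sin(a),np.cos(a),0])
        print(i,(np.array([d@x,d@y,-d[2]])/100).round(3),round(-dth/n/45,3))
E
python3 - <<'E'
from h import *
print(pose());rows([447,-230,190],-99,12)
E
```

```text
(array([ 173.17387647, -599.81813076,  205.33212646]), np.float64(-73.90788114627856))
0 [ 0.305 -0.233  0.013] 0.183
1 [ 0.268 -0.274  0.013] 0.183
2 [ 0.226 -0.31   0.013] 0.183
3 [ 0.179 -0.339  0.013] 0.183
4 [ 0.129 -0.361  0.013] 0.183
5 [ 0.076 -0.376  0.013] 0.183
6 [ 0.021 -0.383  0.013] 0.183
7 [-0.034 -0.382  0.013] 0.183
8 [-0.089 -0.373  0.013] 0.183
9 [-0.141 -0.356  0.013] 0.183
10 [-0.191 -0.332  0.013] 0.183
11 [-0.237 -0.302  0.013] 0.183
```

Request:
{"name": "play_rows", "arguments": {
  "commands": [
    {"gripper": 1, "tx": 0.305, "ty": -0.233, "tz": 0.01, "roll": 0.183},
    {"gripper": 1, "tx": 0.268, "ty": -0.274, "tz": 0.01, "roll": 0.183},
    {"gripper": 1, "tx": 0.226, "ty": -0.31, "tz": 0.01, "roll": 0.183},
    {"gripper": 1, "tx": 0.179, "ty": -0.339, "tz": 0.01, "roll": 0.183},
    {"gripper": 1, "tx": 0.129, "ty": -0.361, "tz": 0.01, "roll": 0.183}
  ]
}}

```text
time_s: 0.6
tool_pos: [287.8, -444.7, 200.8]
ee_rot: [-3.064, 0.692, 0.001]
wrist_force: [0.7, -1.0, -0.1]
gripper_width: 85.4
finger_force: 0.0
```

Request:
{"name": "play_rows", "arguments": {
  "commands": [
    {"gripper": 1, "tx": 0.076, "ty": -0.376, "tz": 0.01, "roll": 0.183},
    {"gripper": 1, "tx": 0.021, "ty": -0.383, "tz": 0.01, "roll": 0.183},
    {"gripper": 1, "tx": -0.034, "ty": -0.382, "tz": 0.01, "roll": 0.183},
    {"gripper": 1, "tx": -0.089, "ty": -0.373, "tz": 0.01, "roll": 0.183},
    {"gripper": 1, "tx": -0.141, "ty": -0.356, "tz": 0.01, "roll": 0.183}
  ]
}}

```text
time_s: 1.1
tool_pos: [401.7, -290.6, 195.9]
ee_rot: [-2.626, 1.725, 0.001]
wrist_force: [0.8, 0.2, 0.1]
gripper_width: 85.1
finger_force: 0.0
```

Request:
{"name": "play_rows", "arguments": {
  "commands": [
    {"gripper": 1, "tx": -0.191, "ty": -0.332, "tz": 0.01, "roll": 0.183},
    {"gripper": 1, "tx": -0.237, "ty": -0.302, "tz": 0.01, "roll": 0.183},
    {"gripper": 1}
  ]
}}

```text
invalid input at $.commands[2]: expected keys gripper, tx, ty, tz, roll
```

Run:
```python
from h import *
c=read_camera("wrist");save(c,"w1.png",f=1.5);import pickle;pickle.dump(c,open("w1.pkl","wb"))
print(pose(),monitor.get_state()["qpos"],monitor.get_state()["time_s"])
```

```text
(array([ 403.66424261, -285.39154242,  195.6852787 ]), np.float64(-156.80875971445536)) [-0.84464464  0.36858706  1.76401902  0.00489055  1.01252042  1.88957996] 1.15
```

View pics/w1.png

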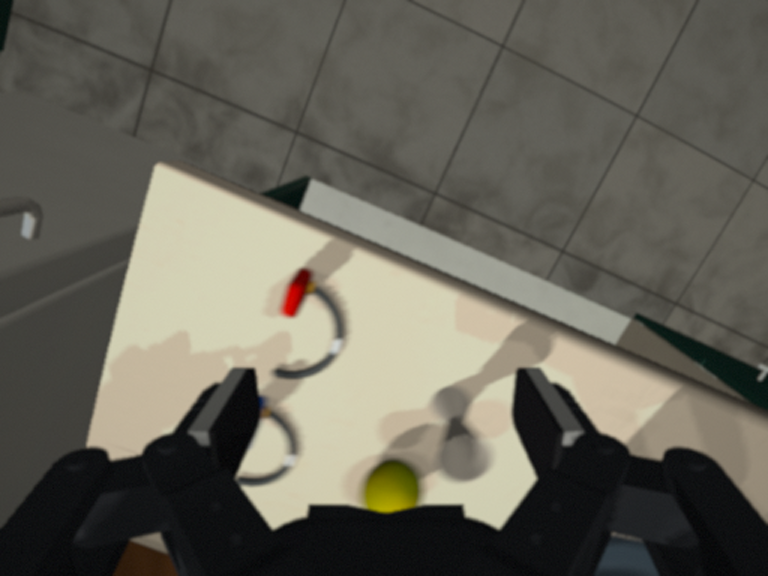

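The wrist view shows the red tab at (297,292)/1.5, the white band at (337,346)/1.5 and the tip at (276,374)/1.5. The last move was refused because a row lacked keys. I'll measure from this picture and work out the rest.

Run:
```python
from h import *
import pickle;c=pickle.load(open("w1.pkl","rb"));tp,_=pickle.load(open("c1.pkl","rb"))
for c in (c,tp):
    im=c["image"].astype(int);m=(im[...,0]>110)&(im[...,1]<70)&(im[...,2]<70)
    v,u=np.where(m);P=np.array([pt(c,a,b) for a,b in zip(u,v)]);P=P[(P[:,2]>-5)&(P[:,2]<70)]
    T=P[P[:,2]>44];print(len(P),len(T),cv2.minAreaRect(T[:,:2].astype(np.float32)),T.mean(0),P[:,2].max())
c=pickle.load(open("w1.pkl","rb"))
b=pt(c,337/1.5,346/1.5,8);t=pt(c,276/1.5,374/1.5,8);a=pt(c,311/1.5,288/1.5,8);print(b,t,a)
rows([447,-230,190],-16,2)
```

```text
197 190 ((451.9429626464844, -232.49969482421875), (11.37570858001709, 26.85392951965332), 4.774103164672852) [ 452.21545013 -233.65436701   49.3666452 ] 51.3893652200054
57 47 ((448.88470458984375, -231.9856414794922), (10.891304016113281, 29.161794662475586), 0.40856796503067017) [ 448.82904127 -231.37885453   48.31261014] 53.858775001042204
[ 404.10201174 -189.83860445    8.        ] [ 444.72182101 -141.48839817    8.        ] [ 444.09504713 -231.30031311    8.        ]
0 [-0.169 -0.308  0.028] 0.178
1 [-0.211 -0.282  0.028] 0.178
```

Request:
{"name": "play_rows", "arguments": {
  "commands": [
    {"gripper": 1, "tx": -0.16, "ty": -0.31, "tz": 0.2, "roll": 0.185},
    {"gripper": 1, "tx": -0.19, "ty": -0.275, "tz": 0.3, "roll": 0.185},
    {"gripper": 1, "tx": 0, "ty": 0, "tz": 0.3, "roll": 0.04},
    {"gripper": 1, "tx": 0, "ty": 0, "tz": 0.2, "roll": 0},
    {"gripper": 1, "tx": 0, "ty": 0, "tz": 0, "roll": 0}
  ]
}}

```text
time_s: 1.65
tool_pos: [442.7, -237.6, 93.6]
ee_rot: [2.323, -2.115, -0.011]
wrist_force: [-0.2, -0.4, 0.1]
gripper_width: 85.5
finger_force: 0.0
```

Run:
```python
from h import *
c=read_camera("wrist")
print(pose(),monitor.get_state()["qpos"],monitor.get_state()["time_s"])
im=c["image"].astype(int);m=(im[...,0]>110)&(im[...,1]<70)&(im[...,2]<70)
v,u=np.where(m);P=np.array([pt(c,a,b) for a,b in zip(u,v)]);P=P[(P[:,2]>-5)&(P[:,2]<70)]
T=P[P[:,2]>44];print(len(P),len(T),cv2.minAreaRect(T[:,:2].astype(np.float32)),T.mean(0),P[:,2].max())
rows([450.5,-232,12],0,2)
```

```text
(array([ 443.63369484, -238.65648205,   95.05205612]), np.float64(-174.66148677987624)) [-7.15718509e-01  5.41396480e-01  1.83348615e+00 -3.72634762e-06
  7.70496518e-01  2.33270577e+00] 1.7
486 486 ((451.21539306640625, -233.51893615722656), (11.76636791229248, 26.916379928588867), 4.318873405456543) [ 451.43697798 -233.92770572   49.36559081] 51.50942469417788
0 [-0.03  -0.037  0.415] 0.0
1 [-0.03  -0.037  0.415] 0.0
```

Request:
{"name": "play_rows", "arguments": {
  "commands": [
    {"gripper": 1, "tx": -0.03, "ty": -0.04, "tz": 0.2, "roll": 0.01},
    {"gripper": 1, "tx": -0.03, "ty": -0.04, "tz": 0.3, "roll": 0},
    {"gripper": 1, "tx": 0, "ty": 0, "tz": 0.31, "roll": 0},
    {"gripper": 1, "tx": 0, "ty": 0, "tz": 0, "roll": 0},
    {"gripper": 0, "tx": 0, "ty": 0, "tz": 0, "roll": 0}
  ]
}}

```text
time_s: 2.2
tool_pos: [452.3, -233.4, 16.1]
ee_rot: [-2.313, 2.126, -0.001]
wrist_force: [-0.8, -0.2, 0.1]
gripper_width: 73.1
finger_force: 0.0
```

Request:
{"name": "play_rows", "arguments": {
  "commands": [
    {"gripper": 0, "tx": 0, "ty": 0, "tz": 0, "roll": 0},
    {"gripper": 0, "tx": 0, "ty": 0, "tz": 0, "roll": 0},
    {"gripper": 0, "tx": 0, "ty": 0, "tz": 0, "roll": 0},
    {"gripper": 0, "tx": 0, "ty": 0, "tz": 0, "roll": 0},
    {"gripper": 0, "tx": 0, "ty": 0, "tz": 0, "roll": 0}
  ]
}}

```text
time_s: 2.7
tool_pos: [452.3, -233.1, 16.3]
ee_rot: [2.314, -2.125, 0.002]
wrist_force: [-0.6, -0.1, 6.7]
gripper_width: 11.7
finger_force: 60.1
```

Request:
{"name": "play_rows", "arguments": {
  "commands": [
    {"gripper": 0, "tx": 0, "ty": 0, "tz": -0.2, "roll": 0},
    {"gripper": 0, "tx": 0, "ty": 0, "tz": -0.4, "roll": 0},
    {"gripper": 0, "tx": 0, "ty": 0, "tz": -0.5, "roll": 0},
    {"gripper": 0, "tx": 0, "ty": 0, "tz": -0.4, "roll": 0},
    {"gripper": 0, "tx": 0, "ty": 0, "tz": 0, "roll": 0}
  ]
}}

```text
time_s: 3.2
tool_pos: [455.2, -235.2, 170.8]
ee_rot: [-2.313, 2.125, -0.02]
wrist_force: [0.7, -0.6, -0.5]
gripper_width: 12.0
finger_force: 59.2
```

Run:
```python
from h import *
p,t=pose();s=monitor.get_state();print(p,t,s["wrist_force"],s["gripper_width"])
a=np.radians(115);T=[459-45*0+45*np.cos(a+np.pi/2),193+45*np.sin(a+np.pi/2),166];print(T)
rows(T,115-t-0,35)
```

```text
[ 455.18987952 -235.2157646   170.75343094] -175.12941457238355 [ 0.69668666 -0.60783368 -0.52566436] 11.963846024231842
[np.float64(418.2161495833507), np.float64(173.98217822166853), 166]
0 [-0.117  0.001  0.001] -0.184
1 [-0.116 -0.016  0.001] -0.184
2 [-0.113 -0.033  0.001] -0.184
3 [-0.107 -0.049  0.001] -0.184
4 [-0.099 -0.064  0.001] -0.184
5 [-0.088 -0.077  0.001] -0.184
6 [-0.076 -0.089  0.001] -0.184
7 [-0.063 -0.099  0.001] -0.184
8 [-0.048 -0.107  0.001] -0.184
9 [-0.032 -0.113  0.001] -0.184
10 [-0.015 -0.116  0.001] -0.184
11 [ 0.002 -0.117  0.001] -0.184
12 [ 0.019 -0.116  0.001] -0.184
13 [ 0.035 -0.112  0.001] -0.184
14 [ 0.051 -0.106  0.001] -0.184
15 [ 0.066 -0.097  0.001] -0.184
16 [ 0.079 -0.087  0.001] -0.184
17 [ 0.091 -0.074  0.001] -0.184
18 [ 0.101 -0.061  0.001] -0.184
19 [ 0.108 -0.045  0.001] -0.184
20 [ 0.114 -0.029  0.001] -0.184
21 [ 0.117 -0.013  0.001] -0.184
22 [0.117 0.004 0.001] -0.184
23 [0.115 0.021 0.001] -0.184
24 [0.111 0.038 0.001] -0.184
25 [0.105 0.053 0.001] -0.184
26 [0.096 0.068 0.001] -0.184
27 [0.085 0.081 0.001] -0.184
28 [0.073 0.092 0.001] -0.184
29 [0.059 0.102 0.001] -0.184
30 [0.043 0.109 0.001] -0.184
31 [0.027 0.114 0.001] -0.184
32 [0.01  0.117 0.001] -0.184
33 [-0.007  0.117  0.001] -0.184
34 [-0.023  0.115  0.001] -0.184
```

Request:
{"name": "play_rows", "arguments": {
  "commands": [
    {"gripper": 0, "tx": -0.117, "ty": 0.001, "tz": 0, "roll": -0.184},
    {"gripper": 0, "tx": -0.116, "ty": -0.016, "tz": 0, "roll": -0.184},
    {"gripper": 0, "tx": -0.113, "ty": -0.033, "tz": 0, "roll": -0.184},
    {"gripper": 0, "tx": -0.107, "ty": -0.049, "tz": 0, "roll": -0.184},
    {"gripper": 0, "tx": -0.099, "ty": -0.064, "tz": 0, "roll": -0.184}
  ]
}}

```text
time_s: 3.7
tool_pos: [445.7, -173.2, 164.2]
ee_rot: [-2.918, 1.162, 0.003]
wrist_force: [-0.2, 0.7, -0.1]
gripper_width: 12.3
finger_force: 59.2
```

Request:
{"name": "play_rows", "arguments": {
  "commands": [
    {"gripper": 0, "tx": -0.088, "ty": -0.077, "tz": 0, "roll": -0.184},
    {"gripper": 0, "tx": -0.076, "ty": -0.089, "tz": 0, "roll": -0.184},
    {"gripper": 0, "tx": -0.063, "ty": -0.099, "tz": 0, "roll": -0.184},
    {"gripper": 0, "tx": -0.048, "ty": -0.107, "tz": 0, "roll": -0.184},
    {"gripper": 0, "tx": -0.032, "ty": -0.113, "tz": 0, "roll": -0.184}
  ]
}}

```text
time_s: 4.2
tool_pos: [440.4, -114.9, 164.3]
ee_rot: [-3.14, 0.055, 0.003]
wrist_force: [-0.2, 0.5, -1.4]
gripper_width: 11.8
finger_force: 59.2
```

Request:
{"name": "play_rows", "arguments": {
  "commands": [
    {"gripper": 0, "tx": -0.015, "ty": -0.116, "tz": 0, "roll": -0.184},
    {"gripper": 0, "tx": 0.002, "ty": -0.117, "tz": 0, "roll": -0.184},
    {"gripper": 0, "tx": 0.019, "ty": -0.116, "tz": 0, "roll": -0.184},
    {"gripper": 0, "tx": 0.035, "ty": -0.112, "tz": 0, "roll": -0.184},
    {"gripper": 0, "tx": 0.051, "ty": -0.106, "tz": 0, "roll": -0.184}
  ]
}}

```text
time_s: 4.7
tool_pos: [435.3, -56.6, 164.3]
ee_rot: [-2.956, -1.058, 0.002]
wrist_force: [0.3, -0.4, -0.6]
gripper_width: 12.0
finger_force: 59.2
```

Request:
{"name": "play_rows", "arguments": {
  "commands": [
    {"gripper": 0, "tx": 0.066, "ty": -0.097, "tz": 0, "roll": -0.184},
    {"gripper": 0, "tx": 0.079, "ty": -0.087, "tz": 0, "roll": -0.184},
    {"gripper": 0, "tx": 0.091, "ty": -0.074, "tz": 0, "roll": -0.184},
    {"gripper": 0, "tx": 0.101, "ty": -0.061, "tz": 0, "roll": -0.184},
    {"gripper": 0, "tx": 0.108, "ty": -0.045, "tz": 0, "roll": -0.184}
  ]
}}

```text
time_s: 5.2
tool_pos: [430.2, 1.8, 164.3]
ee_rot: [-2.391, -2.035, 0.002]
wrist_force: [-0.3, -0.5, -0.1]
gripper_width: 12.2
finger_force: 59.2
```

Request:
{"name": "play_rows", "arguments": {
  "commands": [
    {"gripper": 0, "tx": 0.114, "ty": -0.029, "tz": 0, "roll": -0.184},
    {"gripper": 0, "tx": 0.117, "ty": -0.013, "tz": 0, "roll": -0.184},
    {"gripper": 0, "tx": 0.117, "ty": 0.004, "tz": 0, "roll": -0.184},
    {"gripper": 0, "tx": 0.115, "ty": 0.021, "tz": 0, "roll": -0.184},
    {"gripper": 0, "tx": 0.111, "ty": 0.038, "tz": 0, "roll": -0.184}
  ]
}}

```text
time_s: 5.7
tool_pos: [425.1, 60.1, 164.3]
ee_rot: [-1.518, -2.748, 0.001]
wrist_force: [0.4, 0.5, -1.1]
gripper_width: 11.7
finger_force: 59.2
```

Request:
{"name": "play_rows", "arguments": {
  "commands": [
    {"gripper": 0, "tx": 0.105, "ty": 0.053, "tz": 0, "roll": -0.184},
    {"gripper": 0, "tx": 0.096, "ty": 0.068, "tz": 0, "roll": -0.184},
    {"gripper": 0, "tx": 0.085, "ty": 0.081, "tz": 0, "roll": -0.184},
    {"gripper": 0, "tx": 0.073, "ty": 0.092, "tz": 0, "roll": -0.184},
    {"gripper": 0, "tx": 0.059, "ty": 0.102, "tz": 0, "roll": -0.184}
  ]
}}

```text
time_s: 6.2
tool_pos: [420.1, 118.5, 164.3]
ee_rot: [-0.448, -3.107, 0.001]
wrist_force: [0.0, 0.8, -1.8]
gripper_width: 12.2
finger_force: 59.2
```

Request:
{"name": "play_rows", "arguments": {
  "commands": [
    {"gripper": 0, "tx": 0.043, "ty": 0.109, "tz": 0, "roll": -0.184},
    {"gripper": 0, "tx": 0.027, "ty": 0.114, "tz": 0, "roll": -0.184},
    {"gripper": 0, "tx": 0.01, "ty": 0.117, "tz": 0, "roll": -0.184},
    {"gripper": 0, "tx": 0, "ty": 0, "tz": 0, "roll": -0.184},
    {"gripper": 0, "tx": 0, "ty": 0, "tz": 0, "roll": -0.184}
  ]
}}

```text
time_s: 6.7
tool_pos: [417.1, 153.4, 164.3]
ee_rot: [0.681, -3.065, -0.0]
wrist_force: [-0.3, 0.4, -0.5]
gripper_width: 11.9
finger_force: 59.2
```

Request:
{"name": "play_rows", "arguments": {
  "commands": [
    {"gripper": 0, "tx": 0, "ty": 0, "tz": 0, "roll": 0},
    {"gripper": 0, "tx": 0, "ty": 0, "tz": 0, "roll": 0}
  ]
}}

```text
time_s: 6.9
tool_pos: [417.6, 153.0, 164.6]
ee_rot: [0.666, -3.069, -0.0]
wrist_force: [0.6, 1.4, -1.2]
gripper_width: 11.9
finger_force: 59.2
```

Run:
```python
from h import *
import pickle
w=read_camera("wrist");c=read_camera("top");pickle.dump((w,c),open("c2.pkl","wb"))
s=monitor.get_state();print(pose(),s["qpos"],s["time_s"],s["gripper_width"],s["wrist_force"])
o=np.hstack([w["image"],np.zeros((384,2,3),np.uint8),c["image"][80:270,90:270].repeat(2,0).repeat(2,1)[:384]] if 0 else [w["image"],cv2.resize(c["image"][90:250,100:220],(288,384),interpolation=cv2.INTER_CUBIC)])
cv2.imwrite("pics/p2.png",o[:,:,::-1])
```

```text
(array([417.88689855, 153.00944038, 164.86518532]), np.float64(114.52153923424896)) [ 9.88952703e-02  3.54608885e-01  1.91328514e+00  8.53394707e-06
  8.74579074e-01 -1.89988825e+00] 7.0 11.89233067934665 [-0.64912334 -0.15167889 -1.62893803]
```

View pics/p2.png

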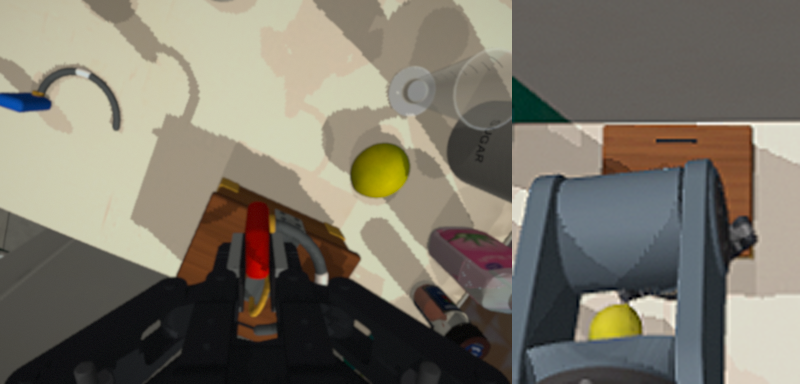

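Right panel: the arm hides the ring from the top camera. Left panel: the red tab is in the grip at (258,235), with the hook behind it to the right. Next I'll check the tab's seat in the grip and the heights of the lid and the strip.

Run:
```python
from h import *
import pickle;w,_=pickle.load(open("c2.pkl","rb"));tp,_=pickle.load(open("c1.pkl","rb"))
im=w["image"].astype(int);m=(im[...,0]>110)&(im[...,1]<70)&(im[...,2]<70)
v,u=np.where(m);P=np.array([pt(w,a,b) for a,b in zip(u,v)]);T=P[P[:,2]>P[:,2].max()-6]
print(P[:,2].max(),T.mean(0),cv2.minAreaRect(T[:,:2].astype(np.float32)))
for U,V in [(168,185),(170,190),(165,192),(150,190),(190,170),(167,167),(166,163),(166,172)]: print(U,V,pt(tp,U,V).round(1))
rows([418,174,165],0,1)
```

```text
332.52644627845024 [346.04399381 119.90530449 332.52644628] ((346.04400634765625, 119.90530395507812), (0.0, 0.0), 0.0)
168 185 [465.  194.   80.8]
170 190 [452.5 189.2  78.9]
165 192 [447.5 201.6  79.4]
150 190 [452.8 239.7  78.9]
190 170 [503.4 139.3  77.5]
167 167 [511.4 197.8  77.2]
166 163 [515.7 194.2 111.9]
166 172 [493.9 194.5 108.7]
0 [-0.088  0.191 -0.001] 0.0
```

Request:
{"name": "play_rows", "arguments": {
  "commands": [
    {"gripper": 0, "tx": -0.09, "ty": 0.19, "tz": 0, "roll": 0},
    {"gripper": 0, "tx": 0, "ty": 0, "tz": 0.1, "roll": 0},
    {"gripper": 0, "tx": 0, "ty": 0, "tz": 0.1, "roll": 0},
    {"gripper": 0, "tx": 0, "ty": 0, "tz": 0, "roll": 0},
    {"gripper": 0, "tx": 0, "ty": 0, "tz": 0, "roll": 0}
  ]
}}

```text
time_s: 7.5
tool_pos: [417.9, 173.6, 144.6]
ee_rot: [0.669, -3.068, 0.0]
wrist_force: [-0.1, 0.0, -0.5]
gripper_width: 11.9
finger_force: 59.2
```

Run:
```python
from h import *
import pickle
w=read_camera("wrist");d=read_camera("side");print(pose())
im=w["image"].astype(int);m=(im[...,0]>110)&(im[...,1]<70)&(im[...,2]<70)
v,u=np.where(m);P=np.array([pt(w,a,b) for a,b in zip(u,v)]);P=P[(P[:,2]<200)&(P[:,2]>100)];h=np.percentile(P[:,2],95);T=P[abs(P[:,2]-h)<4]
print(h,len(P),len(T),T.mean(0),cv2.minAreaRect(T[:,:2].astype(np.float32)))
o=np.hstack([cv2.resize(w["image"][180:340,190:350],(400,400),interpolation=cv2.INTER_CUBIC),cv2.resize(d["image"][130:230,120:220],(400,400),interpolation=cv2.INTER_CUBIC)])
cv2.imwrite("pics/p3.png",o[:,:,::-1])
```

```text
(array([418.57843548, 173.78175692, 145.14884507]), np.float64(114.60693163322136))
179.10223643732851 854 846 [417.50366372 173.36835898 177.82279424] ((418.2119445800781, 173.78567504882812), (27.74012565612793, 11.13084602355957), 24.384239196777344)
```

View pics/p3.png

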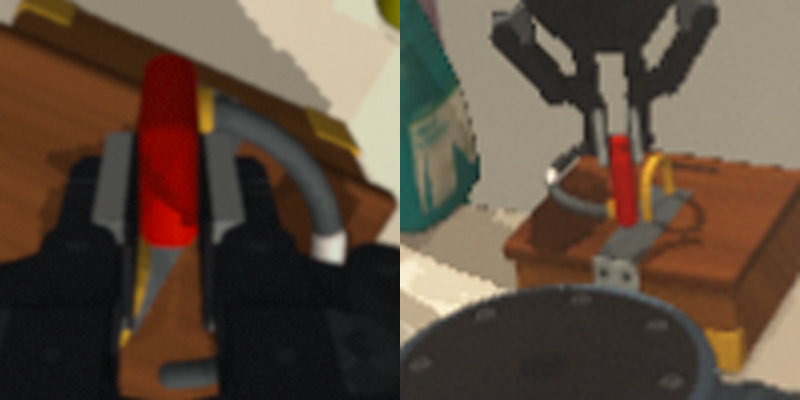

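The tab sits at (418.0,173.8) with its wide axis at 24.4°, centred on the TCP. Its top is at 178, so the pin's underside is 16.5 mm below the TCP. The side view shows the hook well clear of the ring. I'll descend to about 3 mm above the lid.

Request:
{"name": "play_rows", "arguments": {
  "commands": [
    {"gripper": 0, "tx": 0, "ty": 0, "tz": 0.15, "roll": 0},
    {"gripper": 0, "tx": 0, "ty": 0, "tz": 0.15, "roll": 0},
    {"gripper": 0, "tx": 0, "ty": 0, "tz": 0.1, "roll": 0},
    {"gripper": 0, "tx": 0, "ty": 0, "tz": 0.05, "roll": 0},
    {"gripper": 0, "tx": 0, "ty": 0, "tz": 0, "roll": 0}
  ]
}}

```text
time_s: 8.1
tool_pos: [418.2, 174.0, 99.8]
ee_rot: [0.67, -3.068, -0.0]
wrist_force: [-0.1, 0.8, -0.8]
gripper_width: 11.9
finger_force: 59.2
```

Run:
```python
from h import *
d=read_camera("side");s=monitor.get_state();print(pose(),s["wrist_force"])
save(d,"s4.png",(150,140,210,200),8)
```

```text
(array([418.59106036, 174.08961077, 100.19567368]), np.float64(114.64237028709971)) [ 0.40122229  0.45122454 -0.91723233]
```

View pics/s4.png

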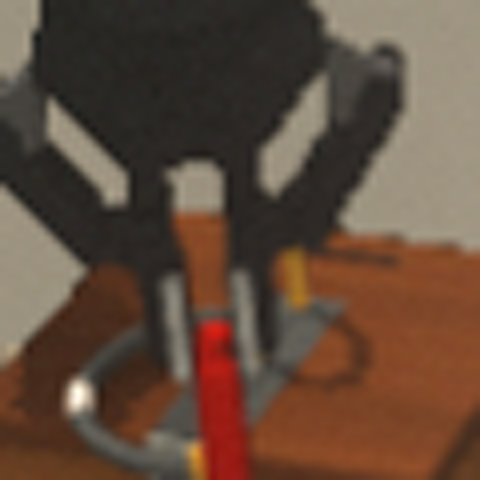

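It hangs low and clear, with the ring to the right of the fingers. Now the swing about the circle's centre, 7.65° per row, watching the force.

Request:
{"name": "play_rows", "arguments": {
  "commands": [
    {"gripper": 0, "tx": -0.004, "ty": 0.06, "tz": 0, "roll": 0.17},
    {"gripper": 0, "tx": -0.004, "ty": 0.06, "tz": 0, "roll": 0.17},
    {"gripper": 0, "tx": -0.004, "ty": 0.06, "tz": 0, "roll": 0.17},
    {"gripper": 0, "tx": -0.004, "ty": 0.06, "tz": 0, "roll": 0.17},
    {"gripper": 0, "tx": 0, "ty": 0, "tz": 0, "roll": 0}
  ]
}}

```text
time_s: 8.65
tool_pos: [415.3, 198.2, 100.9]
ee_rot: [0.161, 3.136, 0.001]
wrist_force: [-0.1, 0.6, 0.0]
gripper_width: 11.6
finger_force: 59.2
```

Run:
```python
from h import *
p,t=pose();a=np.radians(t+90);print(p,t,p[:2]-45*np.array([np.cos(a),np.sin(a)]),monitor.get_state()["wrist_force"])
```

```text
[415.25586558 198.21844662 100.89547485] 84.11554889299961 [460.01874602 193.60493002] [-0.07392531  0.60830875  0.03707869]
```

Centre held at (460,193.6) with no contact, and the tip is now inside the ring. Continuing.

Request:
{"name": "play_rows", "arguments": {
  "commands": [
    {"gripper": 0, "tx": -0.004, "ty": 0.06, "tz": 0, "roll": 0.17},
    {"gripper": 0, "tx": -0.004, "ty": 0.06, "tz": 0, "roll": 0.17},
    {"gripper": 0, "tx": -0.004, "ty": 0.06, "tz": 0, "roll": 0.17},
    {"gripper": 0, "tx": -0.004, "ty": 0.06, "tz": 0, "roll": 0.17},
    {"gripper": 0, "tx": -0.004, "ty": 0.06, "tz": 0, "roll": 0.17}
  ]
}}

```text
time_s: 9.15
tool_pos: [427.4, 224.4, 100.6]
ee_rot: [1.185, 2.909, 0.0]
wrist_force: [0.5, -0.3, -0.8]
gripper_width: 12.1
finger_force: 59.2
```

Run:
```python
from h import *
p,t=pose();a=np.radians(t+90);print(p,t,p[:2]-45*np.array([np.cos(a),np.sin(a)]),monitor.get_state()["wrist_force"])
d=read_camera("side");save(d,"s5.png",(150,140,210,200),8)
```

```text
[427.40428991 224.4271431  100.64463327] 45.679168774340646 [459.59903416 192.98674803] [ 0.46322953 -0.32777612 -0.80505264]
```

View pics/s5.png

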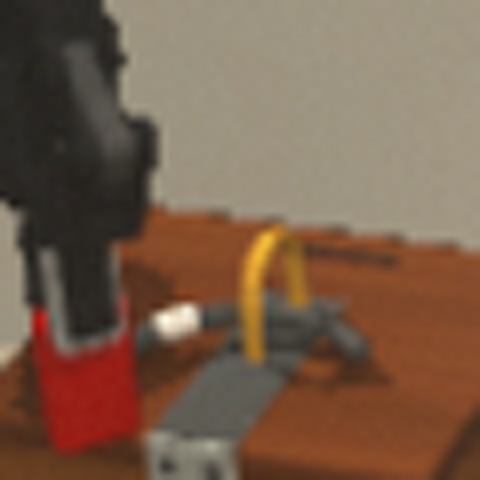

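The hook is through the ring: the tip is out on the right at (355,345) and the band is at (178,322), still to arrive. 46° remain, six more rows.

Request:
{"name": "play_rows", "arguments": {
  "commands": [
    {"gripper": 0, "tx": -0.004, "ty": 0.06, "tz": 0, "roll": 0.17},
    {"gripper": 0, "tx": -0.004, "ty": 0.06, "tz": 0, "roll": 0.17},
    {"gripper": 0, "tx": -0.004, "ty": 0.06, "tz": 0, "roll": 0.17},
    {"gripper": 0, "tx": -0.004, "ty": 0.06, "tz": 0, "roll": 0.17},
    {"gripper": 0, "tx": -0.004, "ty": 0.06, "tz": 0, "roll": 0.17}
  ]
}}

```text
time_s: 9.7
tool_pos: [453.8, 237.5, 100.5]
ee_rot: [2.071, 2.362, 0.0]
wrist_force: [-0.4, -0.3, -1.1]
gripper_width: 12.1
finger_force: 59.2
```

Request:
{"name": "play_rows", "arguments": {
  "commands": [
    {"gripper": 0, "tx": -0.004, "ty": 0.06, "tz": 0, "roll": 0.17},
    {"gripper": 0, "tx": 0, "ty": 0, "tz": 0.02, "roll": 0},
    {"gripper": 0, "tx": 0, "ty": 0, "tz": 0, "roll": 0}
  ]
}}

```text
time_s: 10.0
tool_pos: [459.1, 237.7, 98.1]
ee_rot: [-2.218, -2.225, 0.001]
wrist_force: [0.1, 0.1, -0.7]
gripper_width: 12.0
finger_force: 59.2
```

Run:
```python
from h import *
p,t=pose();a=np.radians(t+90);print(p,t,p[:2]-45*np.array([np.cos(a),np.sin(a)]),monitor.get_state()["wrist_force"])
```

```text
[459.1103453  237.67927844  98.09758211] 0.1831015636328284 [459.25415269 192.67950823] [ 0.07067641  0.13383902 -0.72028009]
```

Request:
{"name": "play_rows", "arguments": {
  "commands": [
    {"gripper": 0, "tx": 0, "ty": 0, "tz": 0.015, "roll": 0},
    {"gripper": 0, "tx": 0, "ty": 0, "tz": 0, "roll": 0},
    {"gripper": 1, "tx": 0, "ty": 0, "tz": 0, "roll": 0},
    {"gripper": 1, "tx": 0, "ty": 0, "tz": 0, "roll": 0},
    {"gripper": 1, "tx": 0, "ty": 0, "tz": 0, "roll": 0}
  ]
}}

```text
time_s: 10.5
tool_pos: [459.6, 238.1, 96.8]
ee_rot: [2.223, 2.22, 0.0]
wrist_force: [1.1, -0.0, 0.2]
gripper_width: 54.9
finger_force: 0.0
```

Request:
{"name": "play_rows", "arguments": {
  "commands": [
    {"gripper": 1, "tx": 0, "ty": 0, "tz": 0, "roll": 0},
    {"gripper": 1, "tx": 0, "ty": 0, "tz": 0, "roll": 0},
    {"gripper": 1, "tx": 0, "ty": 0, "tz": -0.1, "roll": 0},
    {"gripper": 1, "tx": 0, "ty": 0, "tz": -0.3, "roll": 0},
    {"gripper": 1, "tx": 0, "ty": 0, "tz": -0.4, "roll": 0}
  ]
}}

```text
time_s: 11.0
tool_pos: [458.1, 237.6, 176.6]
ee_rot: [-2.222, -2.218, 0.006]
wrist_force: [-0.3, 0.0, 0.5]
gripper_width: 85.2
finger_force: 0.0
```

Request:
{"name": "play_rows", "arguments": {
  "commands": [
    {"gripper": 1, "tx": 0, "ty": 0, "tz": -0.3, "roll": 0},
    {"gripper": 1, "tx": 0, "ty": 0, "tz": 0, "roll": 0},
    {"gripper": 1, "tx": 0, "ty": 0, "tz": 0, "roll": 0}
  ]
}}

```text
time_s: 11.3
tool_pos: [459.7, 238.1, 207.8]
ee_rot: [2.223, 2.219, 0.003]
wrist_force: [-0.4, 0.4, -0.9]
gripper_width: 85.5
finger_force: 0.0
```

Run:
```python
from h import *
import pickle
w=read_camera("wrist");d=read_camera("side");pickle.dump(w,open("w9.pkl","wb"))
o=np.hstack([w["image"],cv2.resize(d["image"][130:210,145:205],(288,384),interpolation=cv2.INTER_CUBIC)])
cv2.imwrite("pics/p9.png",o[:,:,::-1]);print(pose())
```

```text
(array([458.51729318, 237.7167663 , 205.94418641]), np.float64(-0.1028470294146683))
```

View pics/p9.png

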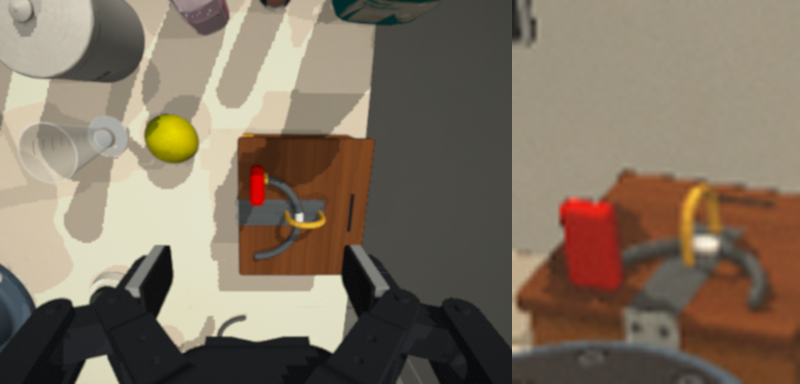

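The pin lies flat on the lid with its white band in the ring, at (300,217) in the wrist view, and the gripper is clear. Handing in.

```bash
python3 -c "
from h import *
print(robot.sign_off())"
```

```text
the job is handed in; nothing more can be done
None
```

The red pin is hooked through the ring and lies flat on the lid with its white band standing in the ring; the blue pin was left alone and the job is handed in at about 11 s (no verdict was returned).

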